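# Put the bush mould back together

## Robot

A 6-joint arm with a two-finger parallel gripper is mounted at the origin on the work surface. World frame = base frame: x ahead of the robot, y to its left, z up, the work surface at z = 0. Lengths are in mm, angles in rad, forces in N, time in s.
With the tool pointing down it reaches from about 400 to 925 mm from the base axis. Payload 12.5 kg.
Tool frame: the origin (TCP) lies midway between the tips of the shut fingers; the grasp point (between the pads) lies 19 mm behind it; z points along the fingers, y is the line along which they close (so a half turn about z gives the same grasp; the last joint's range is limited). The gripper opens to 95 mm and grips with 3 to 60 N. Pads are 20 mm wide; open, the fingers measure 119 mm over their backs; the gripper's body (75 mm by 180 mm) begins 59 mm behind the grasp point.
Start: joints at [-1.382, 0.491, 1.559, -0, 1.092, -0.106], TCP at [181.616, -598.049, 214.661] pointing down, gripper open.
Joint ranges: [-3.1, 3.1], [-0.84, 2.19], [0.05, 2.79], [-1.13, 4.28], [0.06, 2.93], [-2.69, 2.69]. Speed limits (rad/s): [2.22, 2.22, 2.79, 3.14, 3.14, 3.14].

## Interface

Orientations are given as [roll, pitch, yaw] about the fixed x, y, z axes, in that order (R = Rz(yaw) Ry(pitch) Rx(roll)).
In Python, from cell import state, read_camera, camera_info, env gives the robot as it stands.
- The arm moves only by the tool move_arm, never from a script. Its argument "commands" is a list of rows, each a list of 3 entries, a list of its own where there are three numbers: the shift along the world's x, y, z in cm, then the turn, a rotation vector about the world's x, y, z in degrees, then the opening, from 0 (shut) to 1 (fully open). A call has 1 to 10 rows; each row shifts and turns the commanded pose from where the row before left it; what a row does not reach is not made up. A row lasts 1/10 s, in which the tool goes at most 50 mm and 8.59 degrees, less where a joint would pass 70% of its speed; a pose out of reach is approached as far as the arm can. A call with a gripper value outside its range is refused whole. The fingers move at their own pace and stop on an object; the grip force is fixed at half the most. Time passes only in rows, so rows that do not move let the fingers close. It gives the time, the measured TCP pose, the force, the opening and the grip force at its end, in the units of the state.
- state(): the state, without advancing time (a new reading comes with each control period).
- read_camera(name): name is "scene" or "side" or "wrist"; returns the picture (480x640x3 uint8, blue, green, red); there is no depth.
- camera_info(name): a dict with "K" (3x3 intrinsics, pixels), "cam_to_world" (4x4, takes a point from camera to world coordinates). Camera axes: x right, y down, z forward; pixel columns grow to the right and rows downward; lengths in mm; the calibration is good to about 2 mm. The wrist camera is an equidistant fisheye: a pixel r from the principal point sees the ray r / f radians off the axis. A picture is of the moment at which its call begins: read the wrist's pose just before it. camera_info takes no time and is no camera call; for the wrist camera it gives the pose at the moment of the call.
- env.job_done(): hands the job in; it is judged then, once.
The state is a dict: "t": time; "joints": joint angles; "qvel": joint speeds; "tau": joint torques, N m; "eef_pos": TCP position; "tcp_rot": TCP orientation; "ft_force": force on the tool from outside, world axes, zero at the start; "moment": the same for the moment, N m; "opening": opening from 0.0 (shut) to 1.0 (fully open); "grip_force": force on a finger pad.
Only numpy, scipy, OpenCV 4.12 (cv2) and the standard library are available. Lean on these libraries where they do the work, as an engineer would, in place of code of your own. Each camera call takes 0.05 s, during which the arm holds its last target. There are 200 camera calls.

## Task

Put the cleaned bush mould back together on the open base plate, in this order: the core with its foot in the recess and its pin up, the tall cavity ring over the core, the sleeve onto the pin, and last the top plate over the sleeve with its collar up. Each part must sit fully home and upright before the next one goes on. Leave the low spacer ring, the two finished bushes and everything else where they are.

Things in the scene. Friction and masses are not known exactly. Their poses are not given: they have to be found in the camera images.
- base: Open base plate of the mould, the target: dark steel, 120 x 120 mm, 24 mm thick, fixed to the bench, with a round recess in the middle of its top, 56 mm in diameter and 8 mm deep (its floor is 16 mm above the bench). Origin: centre of the underside, on the recess's axis; z up.
- core: Core, solid steel, 66 mm tall, standing: round foot dia 50 x 8 mm (lower edge chamfered to dia 46), tapered step from dia 38 to 32 at height 8 to 16 mm, pin dia 18 from 16 to 52 mm, tapering to dia 10 at the top. Origin: centre of the underside; z up along the pin. Seated in the recess, its underside is 16 mm above the bench and the foot is flush with the plate. About 0.27 kg.
- ring: Cavity ring, the tall ring: steel, outer diameter 64 mm, bore 42 mm, 36 mm tall, lying flat, either way up alike. Origin: centre of the underside; z up along the bore. Seated, it covers the core's foot, the core's tapered step centres it, its underside is 24 mm above the bench and its top 60 mm. About 0.5 kg.
- sleeve: Sleeve, a plain steel tube: outer diameter 28 mm, bore 22 mm, 54 mm long, standing upright at the start. Origin: centre of the underside; z along the bore, up. Seated over the pin it stands on top of the core's step, its underside 32 mm above the bench, and its upper 26 mm stick out of the cavity ring. About 0.1 kg.
- top: Top plate, steel: round flange dia 66 mm, 12 mm thick, with a collar dia 46 mm rising 16 mm above it (28 mm tall in all), bore 35 mm right through; lies collar up. Origin: centre of the flange's underside; z up along the bore. Seated, it lies on the cavity ring with the sleeve inside its bore, its underside 60 mm above the bench. About 0.33 kg.
- spacer: Bystander, to be left alone: low spacer ring of steel, outer diameter 64 mm, bore 42 mm, only 14 mm tall, loose. Origin: centre of the underside.
- bush_a: Bystander, to be left alone: finished bush, black rubber cylinder 42 mm in diameter with the steel end of its sleeve showing, 43 mm tall, standing loose. Origin: centre of the underside.
- bush_b: Bystander, to be left alone: a second finished bush, the same as the first. Origin: centre of the underside.
- closed_mould: Bystander, fixed to the bench: another mould, closed and clamped, on a 120 x 120 mm plate 24 mm thick; its round body is 66 mm in diameter, with a clamp bar 112 mm long along its y axis on top; 106 mm tall in all. Origin: centre of the underside.
Not all that is in view belongs to the job. Leave any purple look-alike of the top alone.

How it is judged:
By the outcome, as a careful person would: the job done as asked, in the order asked, and still so for the second after the job is handed in, with the robot touching nothing.
It also fails if it takes over 115 s, if anything falls off the work surface, if the arm or the gripper's body presses on something with over 40 N, if the wrist force passes 120 N, or if a joint passes its speed limit or range.

## Working session

There is one attempt and no reset: what is moved stays moved. The work goes in short steps, Python scripts to look and compute and a tool call to move; the robot and the scene stay as the last step left them, time stands still between calls to the robot, and variables do not carry over. Pictures are saved under pics/ and viewed, at most 14 in all, crops included, and the job is handed in when it is done.

Besides the shell and the picture viewer there is one more tool, called after "Request:" in YAML: its name, and indented under it one key for each argument. move_arm: Moves the arm, as the interface text tells. Its arguments: {"type":"object","properties":{"commands":{"type":"array"}},"required":["commands"]}

```bash
mkdir -p pics; cat > h.py <<'E'
import numpy as np, cv2
from cell import state, read_camera, camera_info, env
def snap(n,f):
    ci=camera_info(n); im=read_camera(n); cv2.imwrite(f'pics/{f}.png',im); return im,ci
def ray(n,u,v,ci=None):
    ci=ci or camera_info(n); K=np.array(ci['K']);T=np.array(ci['cam_to_world'])
    a=np.array([(u-K[0,2])/K[0,0],(v-K[1,2])/K[1,1]])
    if n=='wrist':
        r=np.hypot(*a); d=np.array([*(a/r*np.sin(r) if r>0 else a),np.cos(r)])
    else: d=np.array([*a,1])
    return T[:3,3],T[:3,:3]@d
def atz(n,u,v,z,ci=None):
    o,d=ray(n,u,v,ci); return np.round(o+d*(z-o[2])/d[2],1)
def proj(n,P,ci=None):
    ci=ci or camera_info(n); K=np.array(ci['K']);T=np.array(ci['cam_to_world'])
    p=(np.atleast_2d(P)-T[:3,3])@T[:3,:3]
    if n=='wrist':
        s=np.hypot(p[:,0],p[:,1]);th=np.arctan2(s,p[:,2]);k=th/np.maximum(s,1e-9);q=p[:,:2]*k[:,None]
    else: q=p[:,:2]/p[:,2:]
    return q*[K[0,0],K[1,1]]+[K[0,2],K[1,2]]
E
python3 - <<'E'
from h import *
for n in('scene','side','wrist'):
    im,ci=snap(n,n+'0'); print(n,np.round(ci['K'],1).tolist(),np.round(ci['cam_to_world'],2).tolist())
print(state())
E
```

```text
scene [[498.4, 0.0, 317.8], [0.0, 498.4, 245.0], [0.0, 0.0, 1.0]] [[0.77, 0.35, -0.53, 1062.48], [0.63, -0.45, 0.63, -556.52], [-0.02, -0.82, -0.57, 551.76], [0.0, 0.0, 0.0, 1.0]]
side [[502.5, 0.0, 320.6], [0.0, 502.5, 234.6], [0.0, 0.0, 1.0]] [[-0.98, -0.11, 0.15, 459.6], [-0.18, 0.65, -0.74, 667.94], [-0.02, -0.75, -0.66, 659.45], [0.0, 0.0, 0.0, 1.0]]
wrist [[371.6, 0.0, 325.7], [0.0, 371.6, 240.9], [0.0, 0.0, 1.0]] [[0.29, -0.93, -0.24, 249.33], [-0.96, -0.28, -0.07, -576.61], [-0.0, 0.25, -0.97, 385.27], [0.0, 0.0, 0.0, 1.0]]
{'t': 0.15, 'joints': array([-1.38160542e+00,  4.91440968e-01,  1.55930140e+00,  3.43178529e-05,
        1.09169863e+00, -1.05596818e-01]), 'qvel': array([-0.00079316, -0.00183956, -0.00150143,  0.00086365,  0.00141641,
       -0.00034688]), 'tau': array([ 1.98501846e-03, -6.12896562e+01, -2.58278292e+01,  6.93023857e-02,
        4.73329984e-02, -7.66517473e-05]), 'eef_pos': array([ 181.58468373, -597.86115748,  214.18641578]), 'tcp_rot': array([-3.14075224e+00, -1.19687256e-04,  2.94771838e-01]), 'ft_force': array([ 0.44434579, -0.31138891, -0.1286753 ]), 'moment': array([-0.05263436, -0.00414688,  0.00994276]), 'grip_force': 0.0, 'opening': 0.9972519589733033}
```

View pics/scene0.png

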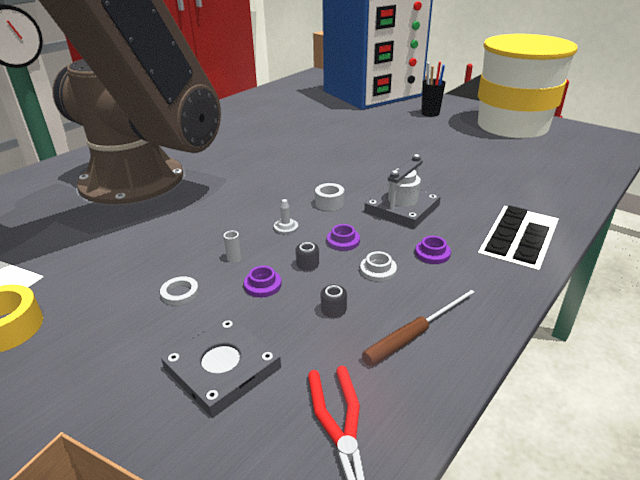

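View pics/side0.png

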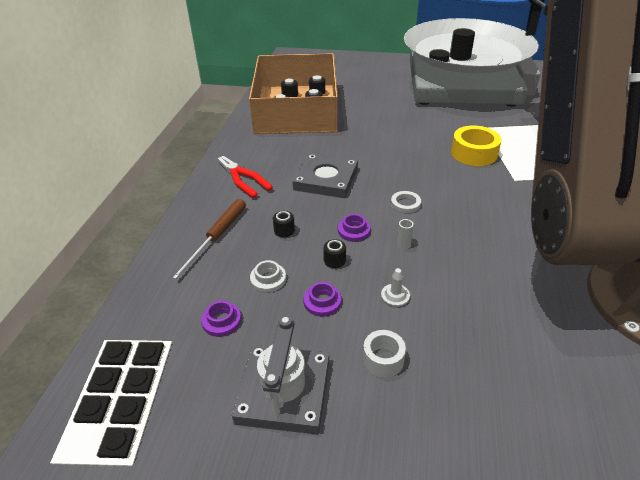

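View pics/wrist0.png

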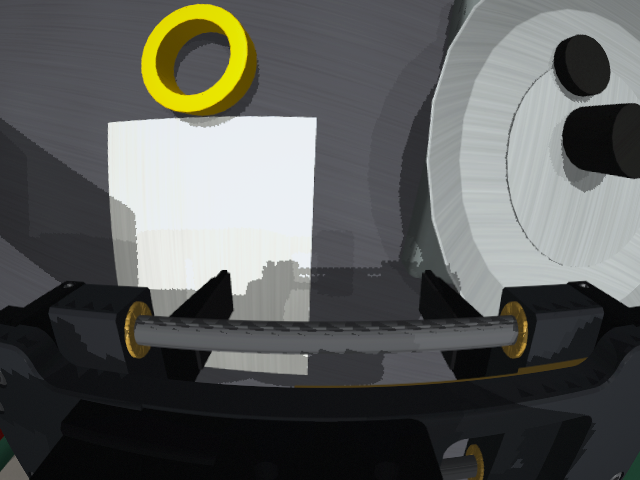

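The scene view shows the base recess at about (221,359), core pin top (285,202), ring (330,190), sleeve (232,235), and top (379,258). In the side view they are at (326,172), (398,271), (385,347), (406,223) and (268,269). The wrist view shows only the paper, tape and pan.

```bash
python3 - <<'E'
from h import *
for n,z,a,b in [('base',24,(221,359),(326,172)),('core',66,(285,202),(398,271)),('ring',36,(330,190),(385,347)),('sleeve',54,(232,235),(406,223)),('top',28,(379,258),(268,269)),('spacer',14,(179,288),(406,200)),('busha',43,(308,247),(335,246)),('bushb',43,(334,292),(284,216)),('pur1',28,(263,274),(354,220)),('pur2',28,(344,230),(323,291)),('pur3',28,(433,242),(221,310)),('clamp',24,(403,205),(284,390))]:
    print(n,atz('scene',*a,z),atz('side',*b,z))
for c in [(164,361),(226,322),(279,359),(212,403)]: print(atz('scene',*c,24))
s=cv2.imread('pics/scene0.png');d=cv2.imread('pics/side0.png')
q=lambda im,u,v,w=60,h=50:cv2.resize(im[v-h:v+h,u-w:u+w],None,fx=3.3,fy=3.0)
c=lambda im,u,v:cv2.resize(im[v-37:v+38,u-50:u+50],(400,300),interpolation=cv2.INTER_CUBIC)
E
```

```text
base [ 639.1 -271.4   24. ] [ 634.9 -261.6   24. ]
core [459.9  61.7  66. ] [454.1  68.4  66. ]
ring [465.1 198.8  36. ] [461.7 202.   36. ]
sleeve [450.4 -72.5  54. ] [448.1 -73.3  54. ]
top [683.1  62.8  28. ] [681.6  62.9  28. ]
spacer [ 452.3 -202.4   14. ] [ 451.8 -198.7   14. ]
busha [574.9  -4.8  43. ] [ 5.711e+02 -3.000e-01  4.300e+01]
bushb [688.6 -75.2  43. ] [683.9 -70.2  43. ]
pur1 [552.1 -98.2  28. ] [549.2 -98.   28. ]
pur2 [578.4  98.5  28. ] [575.4  98.7  28. ]
pur3 [734.  166.5  28. ] [733.1 167.9  28. ]
clamp [614.6 257.2  24. ] [596.5 291.5  24. ]
[ 578.6 -324.    24. ]
[ 587.9 -215.9   24. ]
[ 703.5 -220.6   24. ]
[ 687.1 -329.2   24. ]
```

Request:
move_arm:
  commands:
    - [[3.8, 2.8, 0], [0, 0, 0], 1]
    - [[3.8, 2.8, 0], [0, 0, 0], 1]
    - [[3.8, 2.8, 0], [0, 0, 0], 1]
    - [[3.8, 2.8, 0], [0, 0, 0], 1]
    - [[3.8, 2.8, 0], [0, 0, 0], 1]
    - [[3.8, 2.8, 0], [0, 0, 0], 1]
    - [[3.8, 2.8, 0], [0, 0, 0], 1]
    - [[3.8, 2.8, 0], [0, 0, 0], 1]
    - [[3.8, 2.8, 0], [0, 0, 0], 1]
    - [[3.8, 2.8, 0], [0, 0, 0], 1]

```text
t: 1.15
eef_pos: [563.0, -316.6, 214.5]
tcp_rot: [-3.141, 0.0, 0.295]
ft_force: [0.1, -1.5, 0.1]
opening: 1.001
grip_force: 0.0
```

Request:
move_arm:
  commands:
    - [[3.8, 2.5, 0], [0, 0, 0], 1]
    - [[3.8, 2.5, 0], [0, 0, 0], 1]
    - [[0, 0, 0], [0, 0, 0], 1]
    - [[0, 0, 0], [0, 0, 0], 1]

```text
t: 1.55
eef_pos: [637.9, -267.2, 213.9]
tcp_rot: [-3.141, 0.001, 0.297]
ft_force: [-0.0, 1.0, 0.1]
opening: 1.0
grip_force: 0.0
```

```bash
python3 - <<'E'
from h import *
im,ci=snap('wrist','w1'); print(np.round(ci['cam_to_world'],3).tolist(),state()['eef_pos'])
print(proj('wrist',[[638,-269,24]],ci))
np.save('w1.npy',ci['cam_to_world'])
cv2.imwrite('pics/w1c.png',cv2.resize(im[100:340,160:480],None,fx=2.5,fy=2.5,interpolation=cv2.INTER_CUBIC))
E
```

```text
[[0.293, -0.925, -0.242, 705.749], [-0.956, -0.284, -0.073, -245.753], [-0.001, 0.253, -0.967, 384.935], [0.0, 0.0, 0.0, 1.0]] [ 637.18431406 -268.01466918  214.16567726]
[[328.63643482 218.5843025 ]]
```

View pics/w1c.png

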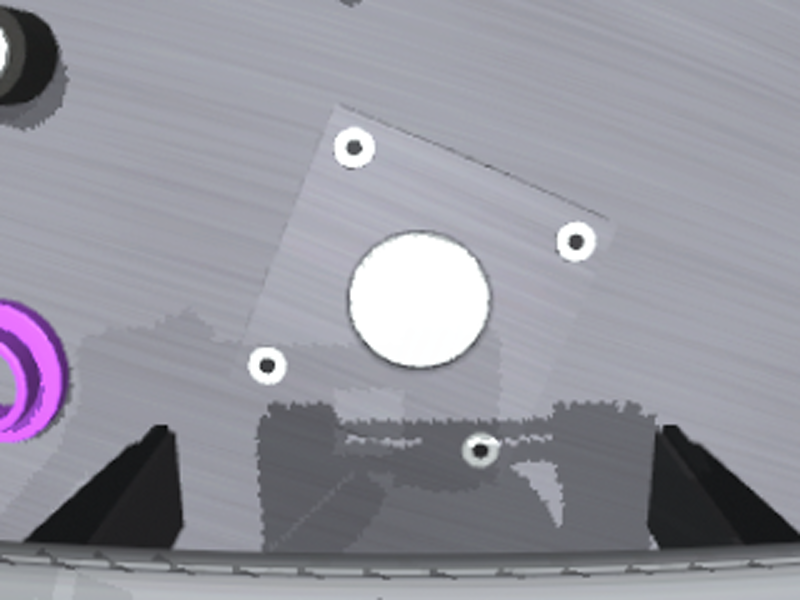

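The crop shows the recess centred at crop (420,300), which is wrist pixel (328,220). That agrees with the estimate.

```bash
python3 - <<'E'
from h import *
ci=camera_info('wrist');print(atz('wrist',328,219.8,24,ci), atz('wrist',328,219.8,16,ci), state()['eef_pos'])
E
```

```text
[ 635.9 -269.6   24. ] [ 634.4 -270.1   16. ] [ 637.18431406 -268.01466918  214.16567726]
```

Request:
move_arm:
  commands:
    - [[-2.0, 4.0, 0], [0, 0, 0], 1]
    - [[-2.0, 4.0, 0], [0, 0, 0], 1]
    - [[-2.0, 4.0, 0], [0, 0, 0], 1]
    - [[-2.0, 4.0, 0], [0, 0, 0], 1]
    - [[-2.0, 4.0, 0], [0, 0, 0], 1]
    - [[-2.0, 4.0, 0], [0, 0, 0], 1]
    - [[-2.0, 4.0, 0], [0, 0, 0], 1]
    - [[-2.0, 4.0, 0], [0, 0, 0], 1]
    - [[-2.0, 1.5, 0], [0, 0, 0], 1]
    - [[0, 0, 0], [0, 0, 0], 1]

```text
t: 2.6
eef_pos: [455.1, 67.6, 215.1]
tcp_rot: [-3.142, 0.0, 0.296]
ft_force: [0.8, 0.7, -0.1]
opening: 1.002
grip_force: 0.0
```

```bash
python3 - <<'E'
from h import *
im,ci=snap('wrist','w2'); np.save('w2.npy',ci['cam_to_world']); print(state()['eef_pos'])
print(proj('wrist',[[457,65,66],[457,65,8],[449,-73,54],[463,200,36]],ci))
cv2.imwrite('pics/w2c.png',cv2.resize(im[100:340,160:480],None,fx=2.5,fy=2.5,interpolation=cv2.INTER_CUBIC))
E
```

```text
[456.7283896   66.69795125 215.22676411]
[[330.26332427 226.08862091]
 [329.64460029 214.10691236]
 [460.58527021 271.57497819]
 [199.52823785 174.9721372 ]]
```

View pics/w2c.png

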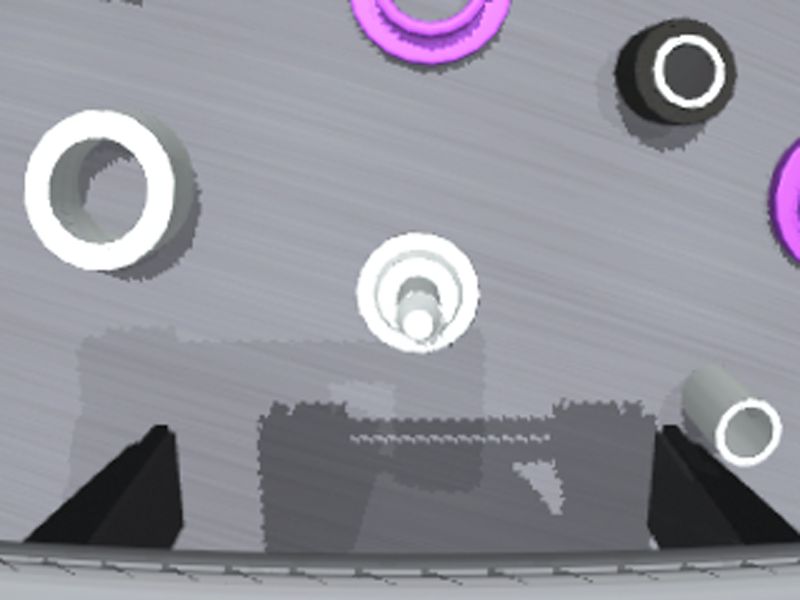

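The wrist crop shows the core foot at (418,293), pin tip (418,322), ring top (99,190), and sleeve top (748,432).

```bash
python3 - <<'E'
from h import *
ci=camera_info('wrist');s=state()
p=lambda u,v,z:atz('wrist',160+u/2.5,100+v/2.5,z,ci)
print(p(418,293,8),p(418,322,66),p(99,190,36),p(748,432,54),s['eef_pos'],s['tcp_rot'])
E
```

```text
[455.   65.5   8. ] [455.6  65.9  66. ] [463.9 198.8  36. ] [449.1 -73.   54. ] [456.7283896   66.69795125 215.22676411] [ 3.14112437e+00 -7.24663143e-04  2.95143895e-01]
```

Request:
move_arm:
  commands:
    - [[-0.22, -0.12, -4.5], [0, 0, 0], 1]
    - [[0, 0, -4.5], [0, 0, 0], 1]
    - [[0, 0, -4.5], [0, 0, 0], 0.6]
    - [[0, 0, -3.5], [0, 0, 0], 0.5]
    - [[0, 0, -2.0], [0, 0, 0], 0.4]
    - [[0, 0, 0], [0, 0, 0], 0.3]
    - [[0, 0, 0], [0, 0, 0], 0]
    - [[0, 0, 0], [0, 0, 0], 0]
    - [[0, 0, 0], [0, 0, 0], 0]
    - [[0, 0, 0], [0, 0, 0], 0]

```text
t: 3.65
eef_pos: [455.9, 65.7, 25.6]
tcp_rot: [3.141, -0.002, 0.295]
ft_force: [0.7, 0.0, -0.2]
opening: 0.382
grip_force: 0.0
```

Request:
move_arm:
  commands:
    - [[0, 0, 0], [0, 0, 0], 0]
    - [[0, 0, 0], [0, 0, 0], 0]
    - [[0, 0, 0], [0, 0, 0], 0]

```text
t: 3.95
eef_pos: [455.5, 65.8, 24.9]
tcp_rot: [3.141, -0.0, 0.295]
ft_force: [-0.4, 0.7, 3.9]
opening: 0.184
grip_force: 30.0
```

Request:
move_arm:
  commands:
    - [[0, 0, 2], [0, 0, 0], 0]
    - [[0, 0, 4], [0, 0, 0], 0]
    - [[0, 0, 4], [0, 0, 0], 0]
    - [[1.06, -2.0, 0], [0, 0, 0], 0]
    - [[2.0, -3.7, 0], [0, 0, 0], 0]
    - [[2.0, -3.7, 0], [0, 0, 0], 0]
    - [[2.0, -3.7, 0], [0, 0, 0], 0]
    - [[2.0, -3.7, 0], [0, 0, 0], 0]
    - [[2.0, -3.7, 0], [0, 0, 0], 0]
    - [[2.0, -3.7, 0], [0, 0, 0], 0]

```text
t: 4.95
eef_pos: [586.2, -177.7, 124.1]
tcp_rot: [-3.141, 0.001, 0.295]
ft_force: [0.4, 0.7, -2.9]
opening: 0.182
grip_force: 30.0
```

Request:
move_arm:
  commands:
    - [[2.0, -3.7, 0], [0, 0, 0], 0]
    - [[2.0, -3.7, 0], [0, 0, 0], 0]
    - [[1.0, -1.93, 0], [0, 0, 0], 0]
    - [[0, 0, -2], [0, 0, 0], 0]
    - [[0, 0, -3], [0, 0, 0], 0]
    - [[0, 0, -2], [0, 0, 0], 0]
    - [[0, 0, 0], [0, 0, 0], 0]
    - [[0, 0, -0.5], [0, 0, 0], 0]

```text
t: 5.75
eef_pos: [636.3, -269.6, 50.0]
tcp_rot: [3.141, -0.0, 0.295]
ft_force: [-0.0, 0.4, -3.3]
opening: 0.185
grip_force: 30.0
```

```bash
python3 - <<'E'
from h import *
im,ci=snap('wrist','w3'); np.save('w3.npy',ci['cam_to_world']); print(state()['eef_pos'])
cv2.imwrite('pics/w3c.png',cv2.resize(im[140:380,160:480],None,fx=2.5,fy=2.5,interpolation=cv2.INTER_CUBIC))
E
```

```text
[ 636.17471905 -269.5434299    49.57267122]
```

View pics/w3c.png

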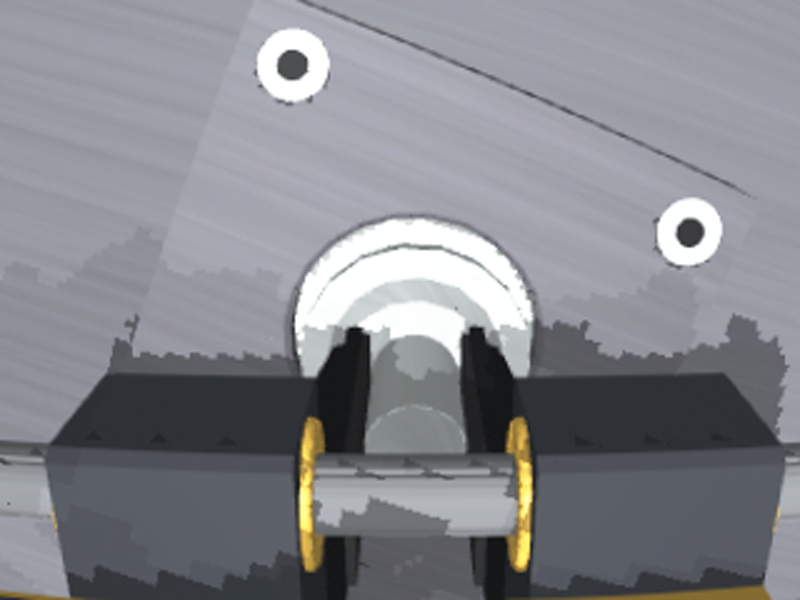

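The core foot sits inside the recess outline, centred side to side, with the bottom about 9 mm above the floor. I'll lower it.

Request:
move_arm:
  commands:
    - [[0, 0, -0.3], [0, 0, 0], 0]
    - [[0, 0, -0.3], [0, 0, 0], 0]
    - [[0, 0, -0.2], [0, 0, 0], 0]
    - [[0, 0, -0.1], [0, 0, 0], 0]
    - [[0, 0, 0], [0, 0, 0], 0]

```text
t: 6.3
eef_pos: [636.1, -269.5, 41.0]
tcp_rot: [3.141, -0.0, 0.295]
ft_force: [-0.0, 0.1, -1.7]
opening: 0.185
grip_force: 30.0
```

Request:
move_arm:
  commands:
    - [[0, 0, 0], [0, 0, 0], 0.4]
    - [[0, 0, 0], [0, 0, 0], 0.5]
    - [[0, 0, 0], [0, 0, 0], 0.5]
    - [[0, 0, 3], [0, 0, 0], 0.6]
    - [[0, 0, 4.8], [0, 0, 0], 1]
    - [[0, 0, 4.8], [0, 0, 0], 1]
    - [[0, 0, 4.8], [0, 0, 0], 1]
    - [[0, 0, 0], [0, 0, 0], 1]
    - [[0, 0, 0], [0, 0, 0], 1]

```text
t: 7.2
eef_pos: [636.2, -269.7, 215.8]
tcp_rot: [3.14, -0.002, 0.295]
ft_force: [-0.2, 1.5, 0.1]
opening: 0.887
grip_force: 0.0
```

```bash
python3 - <<'E'
from h import *
im,ci=snap('wrist','w4'); np.save('w4.npy',ci['cam_to_world']); print(state()['eef_pos'])
a=cv2.resize(im[160:280,260:400],None,fx=5,fy=5,interpolation=cv2.INTER_CUBIC)
cv2.imwrite('pics/w4c.png',a)
E
```

```text
[ 635.72272316 -269.39798303  214.26263228]
```

View pics/w4c.png

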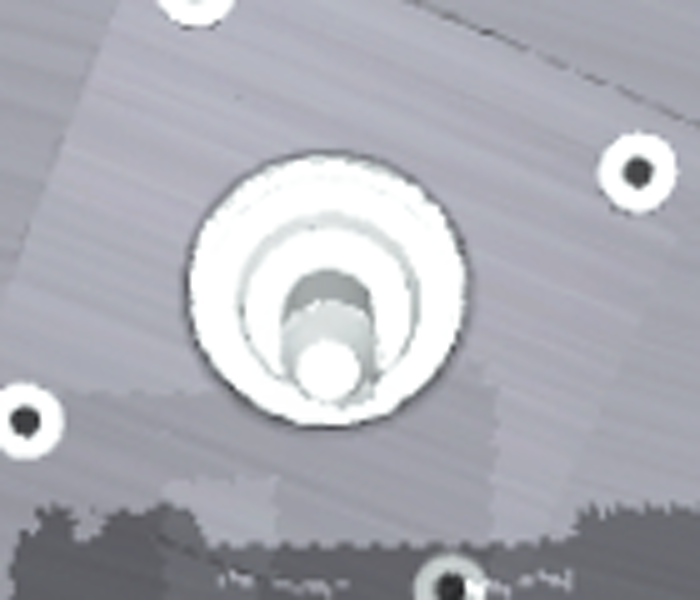

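The core stands in the recess with its foot flush; the pin tip is at crop (328,370) and the recess centre at (327,289).

```bash
python3 - <<'E'
from h import *
ci=camera_info('wrist')
print(atz('wrist',260+328/5,160+370/5,82,ci),atz('wrist',260+327/5,160+289/5,24,ci),atz('wrist',260+328/5,160+304/5,32,ci),state()['eef_pos'])
print(proj('wrist',[[635.9,-269.6,82],[635.9,-269.6,24]],ci)-[260,160])
E
```

```text
[ 633.4 -269.    82. ] [ 635.7 -268.    24. ] [ 634.5 -268.6   32. ] [ 635.72272316 -269.39798303  214.26263228]
[[67.175019   71.4563872 ]
 [67.00984075 58.12515855]]
```

Request:
move_arm:
  commands:
    - [[-1.7, 4.6, 0], [0, 0, 0], 1]
    - [[-1.7, 4.6, 0], [0, 0, 0], 1]
    - [[-1.7, 4.6, 0], [0, 0, 0], 1]
    - [[-1.7, 4.6, 0], [0, 0, 0], 1]
    - [[-1.7, 4.6, 0], [0, 0, 0], 1]
    - [[-1.7, 4.6, 0], [0, 0, 0], 1]
    - [[-1.7, 4.6, 0], [0, 0, 0], 1]
    - [[-1.7, 4.6, 0], [0, 0, 0], 1]
    - [[-1.7, 4.6, 0], [0, 0, 0], 1]
    - [[-1.7, 4.6, 0], [0, 0, 0], 1]

```text
t: 8.25
eef_pos: [464.5, 191.9, 213.3]
tcp_rot: [3.142, 0.003, 0.295]
ft_force: [1.1, -0.1, 0.8]
opening: 1.001
grip_force: 0.0
```

Request:
move_arm:
  commands:
    - [[0, 0.8, 0], [0, 0, 0], 1]
    - [[0, 0, 0], [0, 0, 0], 1]

```text
t: 8.45
eef_pos: [465.3, 199.5, 213.5]
tcp_rot: [3.141, 0.002, 0.298]
ft_force: [-0.7, -0.2, 1.1]
opening: 0.999
grip_force: 0.0
```

```bash
python3 - <<'E'
from h import *
im,ci=snap('wrist','w5'); np.save('w5.npy',ci['cam_to_world']); print(state()['eef_pos'],proj('wrist',[[464,199,36]],ci))
a=cv2.resize(im[140:280,240:420],None,fx=4,fy=4,interpolation=cv2.INTER_CUBIC)
cv2.imwrite('pics/w5c.png',a)
E
```

```text
[465.81990756 198.37291352 213.67257163] [[326.80351773 221.95086244]]
```

View pics/w5c.png

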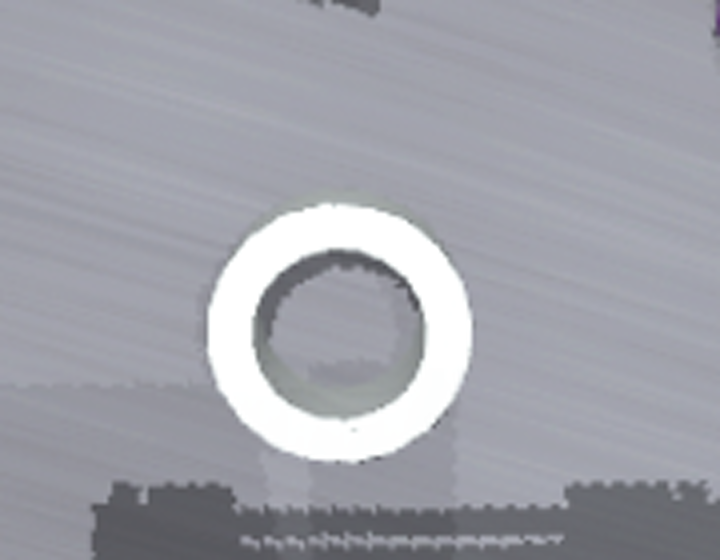

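The ring top is at crop (340,332), about 2 mm off prediction. I'll grasp it.

Request:
move_arm:
  commands:
    - [[-0.28, 0.1, -4.5], [0, 0, 0], 1]
    - [[0, 0, -4.5], [0, 0, 0], 1]
    - [[0, 0, -4.5], [0, 0, 0], 1]
    - [[0, 0, -4.2], [0, 0, 0], 1]
    - [[0, 0, -2.5], [0, 0, 0], 1]
    - [[0, 0, 0], [0, 0, 0], 0.6]
    - [[0, 0, 0], [0, 0, 0], 0.4]
    - [[0, 0, 0], [0, 0, 0], 0]
    - [[0, 0, 0], [0, 0, 0], 0]
    - [[0, 0, 0], [0, 0, 0], 0]

```text
t: 9.5
eef_pos: [463.9, 199.5, 13.9]
tcp_rot: [3.141, -0.002, 0.295]
ft_force: [0.2, -2.4, 7.8]
opening: 0.674
grip_force: 30.0
```

Request:
move_arm:
  commands:
    - [[0, 0, 2], [0, 0, 0], 0]
    - [[0, 0, 4], [0, 0, 0], 0]
    - [[0, 0, 4], [0, 0, 0], 0]
    - [[0, 0, 2], [0, 0, 0], 0]
    - [[1.0, -2.7, 0], [0, 0, 0], 0]
    - [[1.5, -4.1, 0], [0, 0, 0], 0]
    - [[1.5, -4.1, 0], [0, 0, 0], 0]
    - [[1.5, -4.1, 0], [0, 0, 0], 0]
    - [[1.5, -4.1, 0], [0, 0, 0], 0]
    - [[1.5, -4.1, 0], [0, 0, 0], 0]

```text
t: 10.5
eef_pos: [548.1, -34.2, 132.8]
tcp_rot: [-3.141, 0.0, 0.295]
ft_force: [0.7, 1.5, -5.9]
opening: 0.674
grip_force: 30.0
```

Request:
move_arm:
  commands:
    - [[1.5, -4.1, 0], [0, 0, 0], 0]
    - [[1.5, -4.1, 0], [0, 0, 0], 0]
    - [[1.5, -4.1, 0], [0, 0, 0], 0]
    - [[1.5, -4.1, 0], [0, 0, 0], 0]
    - [[1.5, -4.1, 0], [0, 0, 0], 0]
    - [[1.2, -3.18, 0], [0, 0, 0], 0]
    - [[0, 0, -1], [0, 0, 0], 0]
    - [[0, 0, -1.5], [0, 0, 0], 0]
    - [[0, 0, 0], [0, 0, 0], 0]

```text
t: 11.4
eef_pos: [633.5, -267.8, 104.7]
tcp_rot: [-3.138, 0.004, 0.295]
ft_force: [-0.3, 1.4, -7.3]
opening: 0.672
grip_force: 30.0
```

```bash
python3 - <<'E'
from h import *
im,ci=snap('wrist','w6'); np.save('w6.npy',ci['cam_to_world']); print(state()['eef_pos'])
s=read_camera('scene');d=read_camera('side')
r=lambda a:cv2.resize(a,(400,300),interpolation=cv2.INTER_CUBIC)
cv2.imwrite('pics/w6c.png',np.vstack([np.hstack([r(im[180:420,160:480]),r(s[270:420,120:320])]),np.hstack([r(d[80:230,220:420]),r(d[80:230,220:420])])]))
E
```

```text
[ 634.2056262  -267.89936859  106.08465058]
```

View pics/w6c.png

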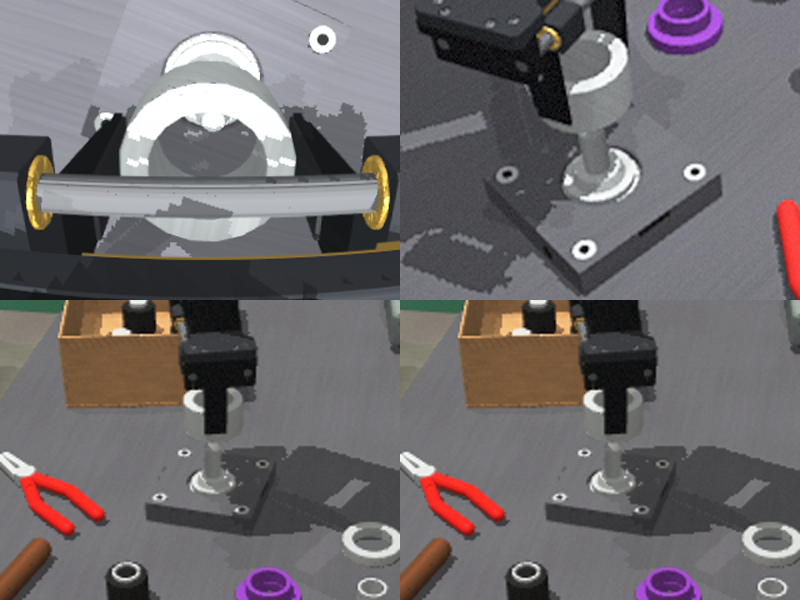

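The ring hangs level over the core and lines up with the pin in all the views.

Request:
move_arm:
  commands:
    - [[0, 0, -1.5], [0, 0, 0], 0]
    - [[0, 0, -2], [0, 0, 0], 0]
    - [[0, 0, -1.5], [0, 0, 0], 0]
    - [[0, 0, -0.5], [0, 0, 0], 0]
    - [[0, 0, -0.3], [0, 0, 0], 0]
    - [[0, 0, 0], [0, 0, 0], 0]

```text
t: 12.15
eef_pos: [635.4, -269.4, 49.7]
tcp_rot: [3.141, -0.0, 0.295]
ft_force: [-0.2, 0.4, -6.5]
opening: 0.672
grip_force: 30.0
```

Request:
move_arm:
  commands:
    - [[0, 0, -0.3], [0, 0, 0], 0]
    - [[0, 0, -0.3], [0, 0, 0], 0]
    - [[0, 0, -0.3], [0, 0, 0], 0]
    - [[0, 0, 0], [0, 0, 0], 0]

```text
t: 12.55
eef_pos: [635.0, -269.3, 40.3]
tcp_rot: [-3.141, 0.0, 0.295]
ft_force: [0.2, 0.2, -5.5]
opening: 0.672
grip_force: 30.0
```

Request:
move_arm:
  commands:
    - [[0, 0, -0.2], [0, 0, 0], 0]
    - [[0, 0, -0.15], [0, 0, 0], 0]
    - [[0, 0, 0], [0, 0, 0], 0]
    - [[0, 0, -0.05], [0, 0, 0], 0]
    - [[0, 0, 0], [0, 0, 0], 0]

```text
t: 13.05
eef_pos: [635.3, -269.4, 38.0]
tcp_rot: [3.141, -0.001, 0.295]
ft_force: [-5.3, 1.5, 7.5]
opening: 0.679
grip_force: 30.0
```

Request:
move_arm:
  commands:
    - [[-0.1, 0.03, 0], [0, 0, 0], 0]
    - [[0, 0, 0], [0, 0, 0], 0]
    - [[0, 0, 0], [0, 0, 0], 0]

```text
t: 13.35
eef_pos: [635.3, -269.4, 38.0]
tcp_rot: [3.14, -0.002, 0.295]
ft_force: [1.1, 1.0, 6.8]
opening: 0.671
grip_force: 30.0
```

Request:
move_arm:
  commands:
    - [[0, 0, 0], [0, 0, 0], 0.74]
    - [[0, 0, 0], [0, 0, 0], 0.78]
    - [[0, 0, 0], [0, 0, 0], 1]
    - [[0, 0, 0], [0, 0, 0], 1]
    - [[0, 0, 3], [0, 0, 0], 1]
    - [[0, 0, 5], [0, 0, 0], 1]
    - [[0, 0, 5], [0, 0, 0], 1]
    - [[0, 0, 4.8], [0, 0, 0], 1]
    - [[0, 0, 0], [0, 0, 0], 1]
    - [[0, 0, 0], [0, 0, 0], 1]

```text
t: 14.35
eef_pos: [634.3, -269.1, 215.6]
tcp_rot: [3.14, -0.001, 0.295]
ft_force: [-0.9, 0.6, -0.7]
opening: 1.002
grip_force: 0.0
```

```bash
python3 - <<'E'
from h import *
im,ci=snap('wrist','w7'); np.save('w7.npy',ci['cam_to_world']); print(state()['eef_pos'])
s,_=snap('scene','s7');d,_=snap('side','d7')
r=lambda a:cv2.resize(a,(400,300),interpolation=cv2.INTER_CUBIC)
cv2.imwrite('pics/w7c.png',np.vstack([np.hstack([r(im[160:280,250:410]),r(s[315:405,160:280])]),np.hstack([r(d[133:208,276:376]),r(im)])]))
n=np.linspace(0,2*np.pi,4,endpoint=False)
for c in('side','scene'):
  for z in(24,60): print(c,z,proj(c,[[635+32*np.cos(a),-269+32*np.sin(a),z] for a in n]).round(1).tolist())
E
```

```text
[ 633.85591661 -268.88487571  214.05593919]
side 24 [[312.7, 169.0], [324.0, 178.2], [340.5, 171.4], [329.0, 162.5]]
side 60 [[312.2, 155.4], [323.7, 164.4], [340.6, 157.7], [328.8, 149.0]]
scene 24 [[235.8, 367.4], [236.9, 343.7], [205.6, 346.4], [202.8, 370.3]]
scene 60 [[232.8, 349.0], [234.1, 325.6], [201.9, 328.3], [198.7, 351.9]]
```

View pics/w7c.png

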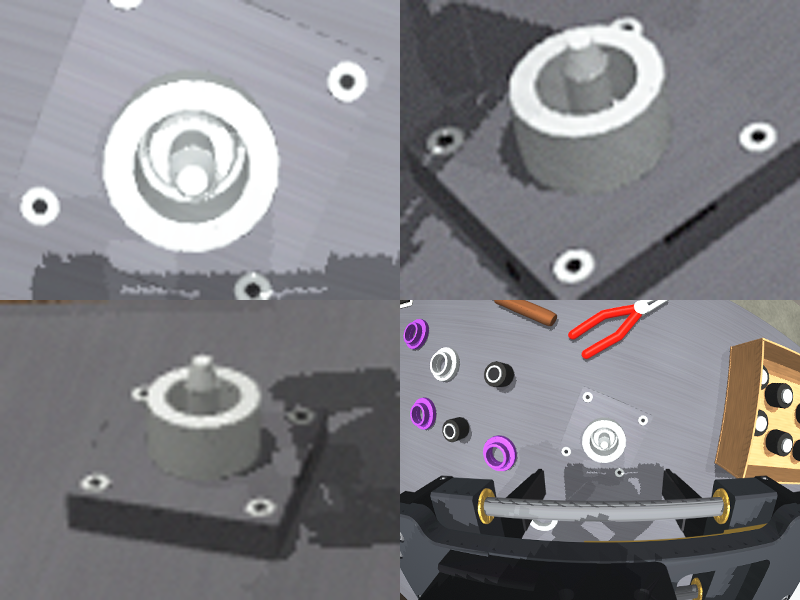

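The ring looks seated on the plate with the pin inside its bore. I'll confirm it is home by pressing both fingertips lightly on its rim.

Request:
move_arm:
  commands:
    - [[0, 0, -4.5], [0, 0, 0], 0.45]
    - [[0, 0, -4.5], [0, 0, 0], 0.45]
    - [[0, 0, -4], [0, 0, 0], 0.45]
    - [[0, 0, -1.5], [0, 0, 0], 0.45]
    - [[0, 0, 0], [0, 0, 0], 0.45]
    - [[0, 0, -0.4], [0, 0, 0], 0.45]
    - [[0, 0, 0], [0, 0, 0], 0.45]

```text
t: 15.2
eef_pos: [634.9, -269.4, 67.1]
tcp_rot: [3.14, -0.002, 0.295]
ft_force: [-0.1, -0.6, -0.2]
opening: 0.478
grip_force: 0.0
```

Request:
move_arm:
  commands:
    - [[0, 0, -0.25], [0, 0, 0], 0.45]
    - [[0, 0, 0], [0, 0, 0], 0.45]
    - [[0, 0, 0], [0, 0, 0], 0.45]

```text
t: 15.5
eef_pos: [634.4, -269.1, 63.8]
tcp_rot: [3.141, -0.001, 0.295]
ft_force: [0.1, 0.5, 0.5]
opening: 0.45
grip_force: 0.0
```

Request:
move_arm:
  commands:
    - [[0, 0, -0.2], [0, 0, 0], 0.45]
    - [[0, 0, 0], [0, 0, 0], 0.45]

```text
t: 15.7
eef_pos: [634.1, -269.0, 61.0]
tcp_rot: [-3.142, 0.0, 0.295]
ft_force: [-0.9, -1.1, -0.7]
opening: 0.453
grip_force: 0.0
```

Request:
move_arm:
  commands:
    - [[0, 0, -0.1], [0, 0, 0], 0.45]
    - [[0, 0, 0], [0, 0, 0], 0.45]

```text
t: 15.9
eef_pos: [634.3, -269.1, 60.3]
tcp_rot: [3.141, -0.0, 0.295]
ft_force: [0.3, -0.7, 3.0]
opening: 0.451
grip_force: 1.3
```

Request:
move_arm:
  commands:
    - [[0, 0, -0.1], [0, 0, 0], 0.45]
    - [[0, 0, 0], [0, 0, 0], 0.45]

```text
t: 16.1
eef_pos: [634.3, -269.1, 60.3]
tcp_rot: [3.141, -0.0, 0.295]
ft_force: [-3.3, 2.0, 10.6]
opening: 0.456
grip_force: 5.3
```

Both fingertips made contact at z = 60, so the ring is home. Next is the sleeve.

Request:
move_arm:
  commands:
    - [[0, 0, 3], [0, 0, 0], 0.6]
    - [[0, 0, 4.5], [0, 0, 0], 1]
    - [[-2, 2, 4.5], [0, 0, 0], 1]
    - [[-2.7, 2.9, 3.6], [0, 0, 0], 1]
    - [[-3.2, 3.4, 0], [0, 0, 0], 1]
    - [[-3.2, 3.4, 0], [0, 0, 0], 1]
    - [[-3.2, 3.4, 0], [0, 0, 0], 1]
    - [[-3.2, 3.4, 0], [0, 0, 0], 1]
    - [[-1, 1.1, 0], [0, 0, 0], 1]
    - [[0, 0, 0], [0, 0, 0], 1]

```text
t: 17.1
eef_pos: [451.6, -75.2, 210.7]
tcp_rot: [3.141, -0.001, 0.296]
ft_force: [0.1, 0.4, 0.3]
opening: 1.001
grip_force: 0.0
```

```bash
python3 - <<'E'
from h import *
im,ci=snap('wrist','w8'); print(state()['eef_pos'],proj('wrist',[[449,-73,54]],ci))
g=im[180:280,260:400].max(axis=2)
cv2.imwrite('pics/w8c.png',cv2.resize(im[180:280,260:400],None,fx=5,fy=5,interpolation=cv2.INTER_CUBIC))
E
```

```text
[452.81518811 -76.19607041 210.63214214] [[323.56962849 227.55118532]]
```

View pics/w8c.png

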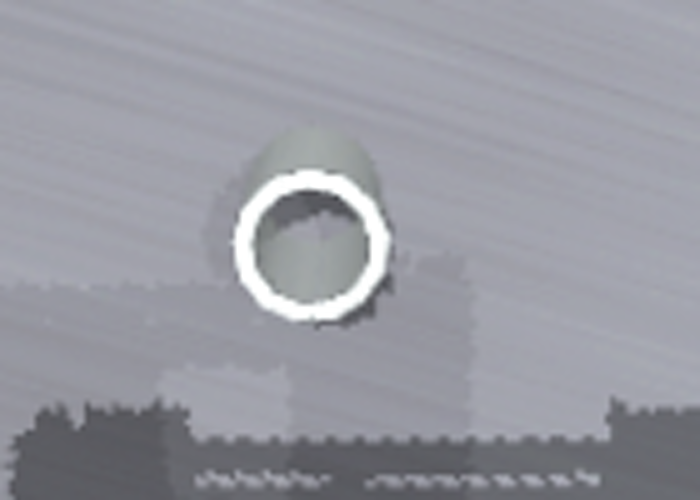

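The sleeve top is at crop (312,246), about 5 mm from the TCP line.

Request:
move_arm:
  commands:
    - [[-0.4, 0.3, 0], [0, 0, 0], 1]
    - [[0, 0, -4.5], [0, 0, 0], 1]
    - [[0, 0, -4.5], [0, 0, 0], 1]
    - [[0, 0, -4.5], [0, 0, 0], 0.8]
    - [[0, 0, -3.5], [0, 0, 0], 0.6]
    - [[0, 0, -0.6], [0, 0, 0], 0.6]
    - [[0, 0, 0], [0, 0, 0], 0.6]

```text
t: 17.85
eef_pos: [448.3, -73.6, 33.5]
tcp_rot: [-3.14, 0.002, 0.294]
ft_force: [0.5, 0.6, 0.3]
opening: 0.72
grip_force: 0.0
```

Request:
move_arm:
  commands:
    - [[0, 0, -0.1], [0, 0, 0], 0.5]
    - [[0, 0, 0], [0, 0, 0], 0.4]
    - [[0, 0, 0], [0, 0, 0], 0]
    - [[0, 0, 0], [0, 0, 0], 0]
    - [[0, 0, 0], [0, 0, 0], 0]
    - [[0, 0, 0], [0, 0, 0], 0]
    - [[0, 0, 0], [0, 0, 0], 0]

```text
t: 18.55
eef_pos: [448.4, -73.2, 33.4]
tcp_rot: [3.141, -0.001, 0.295]
ft_force: [-0.0, 0.7, 6.8]
opening: 0.279
grip_force: 30.0
```

Request:
move_arm:
  commands:
    - [[0, 0, 2], [0, 0, 0], 0]
    - [[0, 0, 4], [0, 0, 0], 0]
    - [[0, 0, 4.5], [0, 0, 0], 0]
    - [[0, 0, 1.5], [0, 0, 0], 0]
    - [[0, 0, 0], [0, 0, 0], 0]

```text
t: 19.05
eef_pos: [448.9, -73.3, 155.0]
tcp_rot: [3.139, -0.003, 0.295]
ft_force: [-0.2, -0.4, -2.0]
opening: 0.284
grip_force: 30.0
```

```bash
python3 - <<'E'
from h import *
for i in range(3): read_camera('wrist'); s=state(); print(s['eef_pos'],s['opening'])
E
```

```text
[448.22850643 -73.13831092 153.45218926] 0.28146434796338055
[447.80036564 -73.03033207 152.50831898] 0.2817269200825144
[447.62983341 -72.96430439 152.00075387] 0.2819260731630939
```

Request:
move_arm:
  commands:
    - [[1.5, -1.6, 0], [0, 0, 0], 0]
    - [[3.1, -3.25, 0], [0, 0, 0], 0]
    - [[3.1, -3.25, 0], [0, 0, 0], 0]
    - [[3.1, -3.25, 0], [0, 0, 0], 0]
    - [[3.1, -3.25, 0], [0, 0, 0], 0]
    - [[3.1, -3.25, 0], [0, 0, 0], 0]
    - [[1.7, -1.76, 0], [0, 0, 0], 0]
    - [[0, 0, -2.5], [0, 0, 0], 0]
    - [[0, 0, 0], [0, 0, 0], 0]
    - [[0, 0, 0], [0, 0, 0], 0]

```text
t: 20.2
eef_pos: [634.5, -268.7, 126.4]
tcp_rot: [-3.139, 0.003, 0.295]
ft_force: [-0.4, -0.3, -1.5]
opening: 0.285
grip_force: 30.0
```

```bash
python3 - <<'E'
from h import *
im,ci=snap('wrist','w9'); print(state()['eef_pos'])
s,_=snap('scene','s9');d,_=snap('side','d9');print(state()['eef_pos'])
r=lambda a:cv2.resize(a,(400,300),interpolation=cv2.INTER_CUBIC)
cv2.imwrite('pics/w9c.png',np.vstack([np.hstack([r(im[200:350,230:430]),r(s[285:375,160:280])]),np.hstack([r(d[113:188,276:376]),r(im)])]))
E
```

```text
[ 634.89410418 -268.83966114  127.5800194 ]
[ 635.29062761 -268.98466656  128.78239148]
```

View pics/w9c.png

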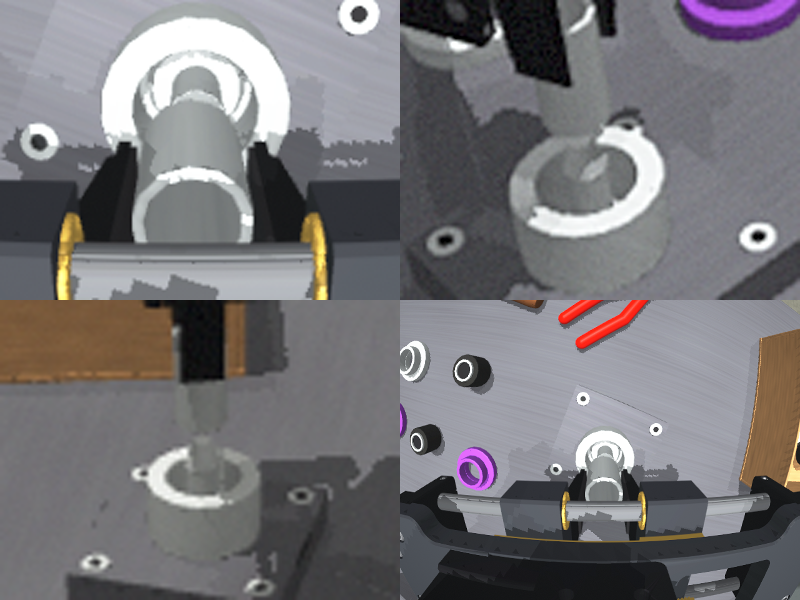

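The sleeve lines up over the pin in all the views.

Request:
move_arm:
  commands:
    - [[0, 0, -1.3], [0, 0, 0], 0]
    - [[0, 0, -0.5], [0, 0, 0], 0]
    - [[0, 0, -0.5], [0, 0, 0], 0]
    - [[0, 0, 0], [0, 0, 0], 0]

```text
t: 20.75
eef_pos: [634.8, -269.0, 104.2]
tcp_rot: [-3.141, 0.001, 0.295]
ft_force: [0.4, -0.1, -0.8]
opening: 0.276
grip_force: 30.0
```

Request:
move_arm:
  commands:
    - [[0, 0, -0.7], [0, 0, 0], 0]
    - [[0, 0, -0.8], [0, 0, 0], 0]
    - [[0, 0, -0.8], [0, 0, 0], 0]
    - [[0, 0, -0.7], [0, 0, 0], 0]
    - [[0, 0, 0], [0, 0, 0], 0]

```text
t: 21.25
eef_pos: [634.7, -269.0, 73.7]
tcp_rot: [-3.14, 0.001, 0.295]
ft_force: [0.1, -0.4, -1.2]
opening: 0.282
grip_force: 30.0
```

Request:
move_arm:
  commands:
    - [[0, 0, -0.5], [0, 0, 0], 0]
    - [[0, 0, -0.2], [0, 0, 0], 0]
    - [[0, 0, 0], [0, 0, 0], 0]
    - [[0, 0, 0], [0, 0, 0], 0]

```text
t: 21.65
eef_pos: [635.3, -269.3, 68.3]
tcp_rot: [3.141, -0.0, 0.295]
ft_force: [0.2, -0.7, -1.1]
opening: 0.283
grip_force: 30.0
```

Request:
move_arm:
  commands:
    - [[0, 0, -0.1], [0, 0, 0], 0]
    - [[0, 0, 0], [0, 0, 0], 0]
    - [[0, 0, 0], [0, 0, 0], 0]

```text
t: 21.95
eef_pos: [635.2, -269.3, 67.2]
tcp_rot: [3.141, -0.0, 0.295]
ft_force: [-0.5, -0.3, -1.0]
opening: 0.281
grip_force: 30.0
```

Request:
move_arm:
  commands:
    - [[0, 0, -0.1], [0, 0, 0], 0]
    - [[0, 0, -0.05], [0, 0, 0], 0]
    - [[0, 0, 0], [0, 0, 0], 0]

```text
t: 22.25
eef_pos: [635.2, -269.2, 65.7]
tcp_rot: [3.142, -0.0, 0.295]
ft_force: [-0.4, 1.2, -1.0]
opening: 0.284
grip_force: 30.0
```

Request:
move_arm:
  commands:
    - [[0, 0, -0.05], [0, 0, 0], 0]
    - [[0, 0, 0], [0, 0, 0], 0]

```text
t: 22.45
eef_pos: [635.3, -269.2, 65.6]
tcp_rot: [3.141, -0.0, 0.295]
ft_force: [-1.0, 0.4, 3.9]
opening: 0.282
grip_force: 30.0
```

Request:
move_arm:
  commands:
    - [[0, 0, 0], [0, 0, 0], 0.4]
    - [[0, 0, 0], [0, 0, 0], 0.5]
    - [[0, 0, 0], [0, 0, 0], 0.5]
    - [[0, 0, 3], [0, 0, 0], 0.6]
    - [[0, 0, 4], [0, 0, 0], 1]
    - [[0, 0, 4], [0, 0, 0], 1]
    - [[0, 0, 4], [0, 0, 0], 1]
    - [[0, 0, 0], [0, 0, 0], 1]
    - [[0, 0, 0], [0, 0, 0], 1]

```text
t: 23.35
eef_pos: [635.2, -269.3, 215.7]
tcp_rot: [3.14, -0.001, 0.295]
ft_force: [0.1, -0.8, -0.7]
opening: 0.949
grip_force: 0.0
```

```bash
python3 - <<'E'
from h import *
im,ci=snap('wrist','w10'); np.save('w10.npy',ci['cam_to_world']); print(state()['eef_pos'])
s,_=snap('scene','s10');d,_=snap('side','d10');print(state()['eef_pos'])
for c in('wrist',): print(proj(c,[[682.3,62.9,28],[635,-269,86],[635,-269,60]],ci))
r=lambda a:cv2.resize(a,(400,300),interpolation=cv2.INTER_CUBIC)
cv2.imwrite('pics/w10c.png',np.vstack([np.hstack([r(im[170:290,250:410]),r(s[285:375,160:280])]),np.hstack([r(d[113:188,276:376]),r(im[:150,0:200])])]))
E
```

```text
[ 634.83521839 -269.12780645  214.39921782]
[ 634.69422084 -269.03698236  213.470007  ]
[[ 60.86306626 102.1459132 ]
 [326.27643027 232.64640512]
 [326.22627226 226.01356842]]
```

View pics/w10c.png

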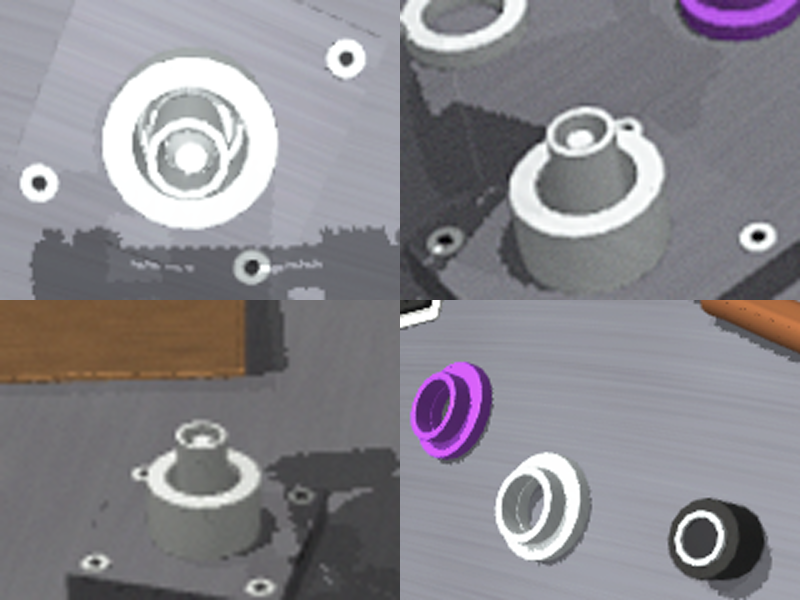

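The sleeve is on the pin with its tip showing just below the rim, and the white top plate is at (62,104) in the wrist picture.

Request:
move_arm:
  commands:
    - [[0.65, 4.6, 0], [0, 0, 0], 1]
    - [[0.65, 4.6, 0], [0, 0, 0], 1]
    - [[0.65, 4.6, 0], [0, 0, 0], 1]
    - [[0.65, 4.6, 0], [0, 0, 0], 1]
    - [[0.65, 4.6, 0], [0, 0, 0], 1]
    - [[0.65, 4.6, 0], [0, 0, 0], 1]
    - [[0.65, 4.6, 0], [0, 0, 0], 1]
    - [[0.1, 1.0, 0], [0, 0, 0], 1]
    - [[0, 0, 0], [0, 0, 0], 1]
    - [[0, 0, 0], [0, 0, 0], 1]

```text
t: 24.5
eef_pos: [681.5, 61.8, 214.3]
tcp_rot: [3.142, 0.001, 0.295]
ft_force: [0.7, -0.5, 0.5]
opening: 1.002
grip_force: 0.0
```

```bash
python3 - <<'E'
from h import *
im,ci=snap('wrist','w11'); np.save('w11.npy',ci['cam_to_world']); print(state()['eef_pos'],proj('wrist',[[681.5,63,28],[681.5,63,12]],ci))
# bright, unsaturated blobs
g=(im.min(axis=2)>215).astype(np.uint8)
n,l,st,c=cv2.connectedComponentsWithStats(g)
for i in range(1,n):
    if st[i,4]>60 and abs(c[i,0]-326)<70 and 150<c[i,1]<290:
        pts=np.argwhere(l==i)[:,::-1].astype(np.float32); h=cv2.convexHull(pts); e=cv2.fitEllipse(h)
        print(st[i],e, atz('wrist',*e[0],12,ci),atz('wrist',*e[0],28,ci))
E
```

```text
[681.52501997  61.23476072 214.52463876] [[325.54281996 218.42179301]
 [325.56302576 215.37779697]]
[ 295  183   64   62 2127] ((326.20953369140625, 213.52691650390625), (62.62445831298828, 63.68905258178711), 83.49951934814453) [683.5  62.9  12. ] [686.4  63.8  28. ]
```

Request:
move_arm:
  commands:
    - [[0.12, 0.1, -4.5], [0, 0, 0], 1]
    - [[0, 0, -4.5], [0, 0, 0], 1]
    - [[0, 0, -4.5], [0, 0, 0], 0.9]
    - [[0, 0, -4.2], [0, 0, 0], 0.8]
    - [[0, 0, -2.0], [0, 0, 0], 0.7]
    - [[0, 0, 0], [0, 0, 0], 0.7]
    - [[0, 0, 0], [0, 0, 0], 0.7]

```text
t: 25.25
eef_pos: [683.3, 62.4, 18.7]
tcp_rot: [3.141, -0.0, 0.293]
ft_force: [1.0, 0.7, 0.7]
opening: 0.708
grip_force: 0.0
```

Request:
move_arm:
  commands:
    - [[0, 0, -0.2], [0, 0, 0], 0.7]
    - [[0, 0, 0], [0, 0, 0], 0.7]

```text
t: 25.45
eef_pos: [683.5, 63.4, 17.6]
tcp_rot: [3.141, -0.002, 0.294]
ft_force: [0.6, -0.6, -0.3]
opening: 0.702
grip_force: 0.0
```

Request:
move_arm:
  commands:
    - [[0, 0, -0.2], [0, 0, 0], 0.65]
    - [[0, 0, 0], [0, 0, 0], 0.6]

```text
t: 25.65
eef_pos: [683.0, 63.8, 14.5]
tcp_rot: [3.141, -0.001, 0.295]
ft_force: [1.0, -0.1, -0.7]
opening: 0.621
grip_force: 0.0
```

Request:
move_arm:
  commands:
    - [[0, 0, 0], [0, 0, 0], 0.5]
    - [[0, 0, 0], [0, 0, 0], 0]
    - [[0, 0, 0], [0, 0, 0], 0]
    - [[0, 0, 0], [0, 0, 0], 0]
    - [[0, 0, 0], [0, 0, 0], 0]

```text
t: 26.15
eef_pos: [683.0, 63.7, 14.3]
tcp_rot: [3.141, -0.0, 0.295]
ft_force: [-0.3, -0.6, 1.6]
opening: 0.477
grip_force: 30.0
```

Request:
move_arm:
  commands:
    - [[0, 0, 2], [0, 0, 0], 0]
    - [[0, 0, 4], [0, 0, 0], 0]
    - [[0, 0, 4], [0, 0, 0], 0]
    - [[0, 0, 1.5], [0, 0, 0], 0]
    - [[-0.3, -2.1, 0], [0, 0, 0], 0]
    - [[-0.6, -4.1, 0], [0, 0, 0], 0]
    - [[-0.6, -4.1, 0], [0, 0, 0], 0]
    - [[-0.6, -4.1, 0], [0, 0, 0], 0]
    - [[-0.6, -4.1, 0], [0, 0, 0], 0]
    - [[-0.6, -4.1, 0], [0, 0, 0], 0]

```text
t: 27.15
eef_pos: [648.8, -163.5, 127.4]
tcp_rot: [-3.14, 0.002, 0.295]
ft_force: [0.3, 0.6, -3.0]
opening: 0.484
grip_force: 30.0
```

Request:
move_arm:
  commands:
    - [[-0.6, -4.1, 0], [0, 0, 0], 0]
    - [[-0.6, -4.1, 0], [0, 0, 0], 0]
    - [[-0.3, -2.4, 0], [0, 0, 0], 0]
    - [[0, -0.06, -1.5], [0, 0, 0], 0]
    - [[0, 0, 0], [0, 0, 0], 0]
    - [[0, 0, 0], [0, 0, 0], 0]

```text
t: 27.75
eef_pos: [634.6, -267.5, 112.8]
tcp_rot: [-3.14, 0.002, 0.296]
ft_force: [0.4, -0.7, -3.8]
opening: 0.48
grip_force: 30.0
```

```bash
python3 - <<'E'
from h import *
for i in range(3): im,ci=snap('wrist','w12'); print(state()['eef_pos'],state()['opening'])
s,_=snap('scene','s12');d,_=snap('side','d12')
# predicted pixels of sleeve-top centre, and plate centre, if aligned at (635,-269)
for c in('scene','side'): print(c,proj(c,[[635,-269,86],[635,-269,100],[635,-269,112],[635,-269,60]]).round(1).tolist())
E
```

```text
[ 634.97661231 -267.50816924  113.51199047] 0.47741772455933496
[ 635.17816762 -267.59723365  113.98699967] 0.4774773986103587
[ 635.28804228 -267.7519924   114.27097462] 0.47802778768032084
scene [[214.4, 324.5], [212.9, 316.8], [211.7, 310.1], [217.0, 338.4]]
side [[326.2, 146.3], [326.1, 140.7], [326.0, 135.8], [326.3, 156.5]]
```

Request:
move_arm:
  commands:
    - [[0, -0.15, 0], [0, 0, 0], 0]
    - [[0, 0, -0.6], [0, 0, 0], 0]
    - [[0, 0, -0.5], [0, 0, 0], 0]
    - [[0, 0, -0.3], [0, 0, 0], 0]
    - [[0, 0, -0.3], [0, 0, 0], 0]
    - [[0, 0, 0], [0, 0, 0], 0]

```text
t: 28.6
eef_pos: [634.7, -270.3, 96.5]
tcp_rot: [-3.141, 0.001, 0.295]
ft_force: [0.1, 0.2, -3.7]
opening: 0.48
grip_force: 30.0
```

Request:
move_arm:
  commands:
    - [[0, 0, -0.3], [0, 0, 0], 0]
    - [[0, 0, -0.4], [0, 0, 0], 0]
    - [[0, 0, 0], [0, 0, 0], 0]

```text
t: 28.9
eef_pos: [634.6, -270.3, 89.5]
tcp_rot: [-3.141, 0.001, 0.295]
ft_force: [-0.5, 0.6, -3.5]
opening: 0.479
grip_force: 30.0
```

Request:
move_arm:
  commands:
    - [[0.03, 0.1, -0.4], [0, 0, 0], 0]
    - [[0, 0, -0.5], [0, 0, 0], 0]
    - [[0, 0, -0.3], [0, 0, 0], 0]
    - [[0, 0, 0], [0, 0, 0], 0]
    - [[0, 0, 0], [0, 0, 0], 0]

```text
t: 29.4
eef_pos: [635.2, -269.4, 78.1]
tcp_rot: [3.142, 0.0, 0.295]
ft_force: [-0.6, -0.2, -2.7]
opening: 0.484
grip_force: 30.0
```

Request:
move_arm:
  commands:
    - [[0, 0, -0.15], [0, 0, 0], 0]
    - [[0, 0, -0.05], [0, 0, 0], 0]
    - [[0, 0, 0], [0, 0, 0], 0]

```text
t: 29.7
eef_pos: [635.2, -269.4, 76.1]
tcp_rot: [3.141, -0.0, 0.295]
ft_force: [0.1, -0.2, -4.4]
opening: 0.48
grip_force: 30.0
```

Request:
move_arm:
  commands:
    - [[0, 0, -0.07], [0, 0, 0], 0]
    - [[0, 0, 0], [0, 0, 0], 0]

```text
t: 29.9
eef_pos: [635.2, -269.3, 75.4]
tcp_rot: [3.142, 0.0, 0.295]
ft_force: [0.6, -0.3, -3.3]
opening: 0.481
grip_force: 30.0
```

Request:
move_arm:
  commands:
    - [[0, 0, -0.08], [0, 0, 0], 0]
    - [[0, 0, 0], [0, 0, 0], 0]

```text
t: 30.1
eef_pos: [635.1, -269.4, 74.5]
tcp_rot: [-3.142, 0.0, 0.295]
ft_force: [-0.8, -0.3, -3.9]
opening: 0.477
grip_force: 30.0
```

Request:
move_arm:
  commands:
    - [[0, 0, -0.06], [0, 0, 0], 0]
    - [[0, 0, 0], [0, 0, 0], 0]

```text
t: 30.3
eef_pos: [635.2, -269.4, 74.3]
tcp_rot: [3.141, -0.0, 0.295]
ft_force: [0.0, 0.8, -0.4]
opening: 0.482
grip_force: 30.0
```

Contact came at the expected seated height. I'll release, retreat and take a last look.

Request:
move_arm:
  commands:
    - [[0, 0, 0], [0, 0, 0], 0.55]
    - [[0, 0, 0], [0, 0, 0], 0.65]
    - [[0, 0, 0], [0, 0, 0], 0.7]
    - [[0, 0, 3], [0, 0, 0], 0.7]
    - [[0, 0, 4], [0, 0, 0], 0.9]
    - [[0, 0, 4], [0, 0, 0], 1]
    - [[0, 0, 3], [0, 0, 0], 1]
    - [[0, 0, 0], [0, 0, 0], 1]
    - [[0, 0, 0], [0, 0, 0], 1]

```text
t: 31.2
eef_pos: [635.2, -269.3, 214.3]
tcp_rot: [3.141, -0.001, 0.295]
ft_force: [-0.6, -0.2, -1.3]
opening: 0.99
grip_force: 0.0
```

```bash
python3 - <<'E'
from h import *
im,ci=snap('wrist','w13'); s,_=snap('scene','s13');d,_=snap('side','d13')
r=lambda a:cv2.resize(a,(400,300),interpolation=cv2.INTER_CUBIC)
cv2.imwrite('pics/w13c.png',np.vstack([np.hstack([r(im[170:290,250:410]),r(s[285:375,160:280])]),np.hstack([r(d[113:188,276:376]),r(d)])]))
E
```

```text
(no output)
```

View pics/w13c.png

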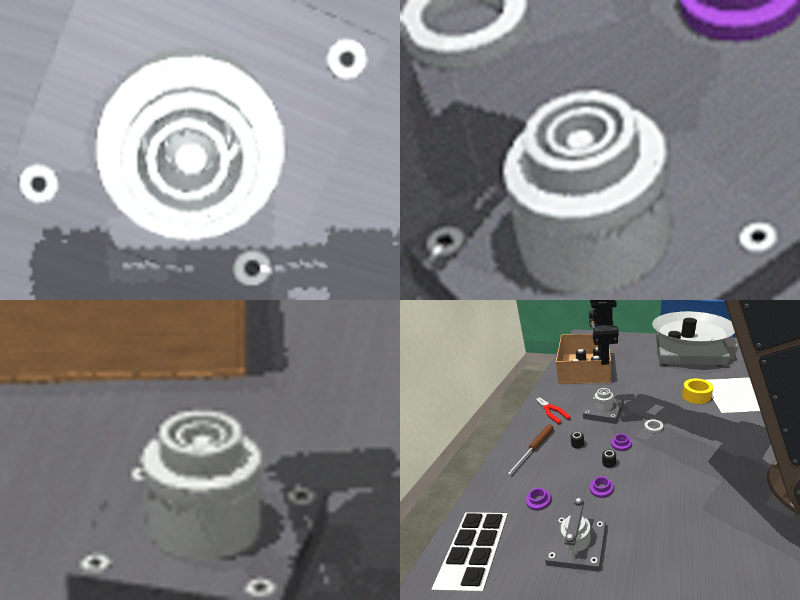

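The top plate lies flat on the ring, collar up, with the sleeve centred in its bore. The bystanders have not moved.

```bash
python3 -c "
from cell import env; print(env.job_done())"
```

```text
the job is handed in; nothing more can be done
None
```

The mould is back together on the base plate in the order asked (core, tall ring, sleeve, then top plate with its collar up); contact heights and the final pictures show each part seated, the bystanders look unmoved, and the job was handed in at about 31 s of the 115 s allowed.

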